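# Load an L-footed probe through the roof of a test box and select its channel

### The job

Take the probe (white post on an L-shaped metal foot) and put it into the test box through the opening in the box's roof, tilting it so that the long foot goes in toe first under the roof, then set it down gently, without dropping it, standing upright with its foot flat on the box's floor, and let go. Then turn the red selector on the box two clicks clockwise. Leave the flask, the pipe offcut, the tub and the meter where they are.

Things in the scene. Friction and masses are not known exactly. Their poses are not given: they have to be found in the camera images.
- probe: Loose rigid L, about 0.2 kg, starts upright on the bench: aluminium foot plate 100 x 60 x 10 thick, white post 24 (x) x 30 (y) standing on its heel end, top 40 mm orange; 180 tall overall. Origin: underside of the foot, under the post's axis. z up the post, x along the foot to the toe: heel edge at x = -12, toe edge at x = 88, sides at y = +-30.
- probe_grip (a point): Point on the post's axis inside the orange band, 155 above the foot's underside, 25 below the post's top: the place to grip, across the 30 mm width (along the probe's y). Axes as the probe's.
- box: Test box fixed to the bench; place and yaw vary. Origin: bench level under the cavity's middle; z up, x from the closed part of the roof towards its opening, y towards the blue control bay. Cavity part outside: x, y +-85, +-70; flat top at z = 112. Cavity inside: x, y +-81, +-66, from the rubber floor at z = 6 to the roof's underside at 108 (wall at +x clear). Bay: y 70..180, x +-85, also 112 high.
- mouth (a point): Centre of the roof opening at the roof's upper face: (48, 0, 112) in the box's frame, axes as the box's. Yellow-edged opening 66 (x) x 88 (y), roof 4 thick: box x 15..81 (roof edge to +x wall's inner face), y +-44. The probe's foot is too long for it flat: it enters tilted, toe down and pointing to the box's -x, under the closed roof; the post ends upright in the opening.
- selector (a joint): Angle of the red selector (rad), 0 at the start, growing clockwise seen from above. An even detent (click) every 0.6 rad, four positions 0, 0.6, 1.2, 1.8, end stops 0.15 beyond. A click takes up to about 0.1 N m; let go, it settles in the nearest detent: two clicks are 1.2 rad. Marks on the bay show the positions, the third yellow.
- selector_grip (a point): Grip point of the selector, on its upright axis at (0, 125) in the box's frame, 144 above the bench. The red grip bar is 52 long, 14 thick and 28 high: 12 above to 16 below this point; a disc 48 across turns with it, 27 below this point. x lies along the bar and turns with it; at 0 it lies along the box's x axis. Grip the bar across its 14 mm.
- flask: Bystander: purple drinks flask, 72 diameter, 235 tall, standing, loose. Origin: centre of its underside.
- pipe: Bystander: white plastic pipe offcut standing on end, 80 outer diameter, 120 tall, loose. Origin: centre of its underside.
- tub: Bystander: clear tub with a red lid, about 118 (x) x 158 (y) x 61 high, loose. Origin: centre of its underside.
- meter: Bystander: yellow hand meter lying flat, 170 (x) x 85 (y) x 38 high, loose. Origin: centre of its underside.
Mind the look-alikes: they are no part of the job. Leave any green, pink or yellow look-alike of the probe alone.

How it is judged:
By the outcome, as a careful person would: the job done as asked, in the order asked, and still so for the second after the job is handed in, with the robot touching nothing.
It also fails if it takes over 64 s, if anything falls off the work surface, if the arm or the gripper's body presses on something with over 40 N, if the wrist force passes 120 N, or if a joint passes its speed limit or range.

### The arm

A 6-joint arm with a two-finger parallel gripper is mounted at the origin on the work surface. World frame = base frame: x ahead of the robot, y to its left, z up, the work surface at z = 0. Lengths are in m, angles in rad, forces in N, time in s.
With the tool pointing down it reaches from about 0.35 to 0.975 m from the base axis. Payload 7.1 kg.
Tool frame: the origin (TCP) lies at the very end of the fingers, on their centre line; the grasp point (between the pads) lies hold_point_z behind it (hold_point_z is the distance from the TCP to the grasp point, in m); x points along the fingers, y is the direction in which the jaws open and shut, and the axes are right-handed (so a half turn about x gives the same grasp; the last joint's range is limited). The gripper opens to 88 mm and grips with 3 to 60 N. Pads are 20 mm wide; open, the fingers measure 115 mm over their backs; the gripper's body (75 mm by 178 mm) begins 61 mm behind the grasp point.
Start: joints at [1.319, 0.423, 1.63, -0, 1.089, -0.019], TCP at [0.144, 0.608, 0.194] pointing down, gripper open.
Joint ranges: [-3, 3], [-0.9, 2.11], [0.09, 2.58], [-1.31, 4.45], [0.11, 2.69], [-2.54, 2.54]. Speed limits (rad/s): [2.39, 2.39, 3.01, 3.14, 3.14, 3.14].

### API

Orientations are given as a unit quaternion [w, x, y, z].
In Python, from plant import * gives the robot as it stands. The module is installed in compiled form; this text tells all that it offers.
- The arm moves only by the shell command python3 -m jog 'ROWS' [FORCE]. ROWS is a JSON object of lists of equal length, an entry for each row: "delta_pos": the shift along the world's x, y, z in units of 40 mm (1.0 is 40 mm), a list of three; "twist": the turn, a rotation vector about the world's x, y, z in units of 6 degrees (1.0 is 6 degrees), a list of three; "jaw": the gripper command: -1 is fully open, 1 is shut, values between are in proportion. A call has exactly 10 rows; each row shifts and turns the commanded pose from where the row before left it; what a row does not reach is not made up. A row lasts 1/10 s, in which the tool goes at most 50 mm and 8.59 degrees, less where a joint would pass 70% of its speed; a pose out of reach is approached as far as the arm can. A call is refused whole if a number of a shift passes 1 or a number of a turn 1, either way. A call with a gripper value outside its range is refused whole. The fingers move at their own pace and stop on an object; FORCE is the grip in N (left out, the last holds). Time passes only in rows, so rows that do not move let the fingers close, or fill a call up. It gives the time, the measured TCP pose, the force and the opening at its end, in the units of the state.
- get_state(): the state, without advancing time (a new reading comes with each control period).
- camera(name): name is "side" or "top"; returns a dict with "frame" (480x640x3 uint8, red, green, blue), "intrinsics" (3x3 intrinsics, pixels), "world_to_cam" (4x4, takes a point from world to camera coordinates). Camera axes: x right, y up, looking along -z (the intrinsics and any distortion apply to the point x, -y, -z); pixel columns grow to the right and rows downward; lengths in m; the calibration is good to about 2 mm. A picture is of the moment at which its call begins. There is no depth.
- job_done(): hands the job in, once; it reports no verdict.
The state is a dict: "time": time; "q": joint angles; "qvel": joint speeds; "joint_torque": joint torques, N m; "tool_pos": TCP position; "eef_rot": TCP orientation; "wrist_force": force on the tool from outside, world axes, zero at the start; "moment": the same for the moment, N m; "opening": finger opening in m.
Only numpy, scipy, OpenCV 4.12 (cv2) and the standard library are available. Lean on these libraries where they do the work, as an engineer would, in place of code of your own. Each camera call takes 0.05 s, during which the arm holds its last target. There are 200 camera calls.

## Working session

There is one attempt and no reset: what is moved stays moved. The work goes in short steps, Python scripts to look and compute and a shell command to move; the robot and the scene stay as the last step left them, time stands still between calls to the robot, and variables do not carry over. Pictures are saved under pics/ and viewed, about 8 in all and at most 12, crops included, and the job is handed in when it is done.

```bash
mkdir -p pics
cat > h.py <<'E'
from plant import *
import numpy as np, cv2, json
from scipy.spatial.transform import Rotation as R
def shot(name,fn=None):
    c=camera(name); 
    if fn: cv2.imwrite('pics/'+fn,c['frame'][:,:,::-1])
    return c
def ray(c,u,v):
    K=np.array(c['intrinsics']);T=np.array(c['world_to_cam'])
    d=np.linalg.inv(K)@[u,v,1]; d=np.array([d[0],-d[1],-d[2]])
    Rt=T[:3,:3].T; return -Rt@T[:3,3], Rt@d
def onz(c,u,v,z):
    o,d=ray(c,u,v); return o+d*(z-o[2])/d[2]
def proj(c,p):
    K=np.array(c['intrinsics']);T=np.array(c['world_to_cam'])
    q=T[:3,:3]@np.array(p)+T[:3,3]; q=K@[q[0],-q[1],-q[2]]; return q[:2]/q[2]
E
python3 - <<'E'
from h import *
s=get_state(); print({k:np.round(v,4).tolist() for k,v in s.items()})
for n in('top','side'):
    c=shot(n,n+'0.png'); o,d=ray(c,320,240); print(c.keys(),np.round(o,3),np.round(d,3),c['intrinsics'])
try: print(hold_point_z)
except Exception as e: print(e)
E
```

```text
{'time': 0.0, 'q': [1.319, 0.4238, 1.6307, -0.0, 1.0886, -0.019], 'qvel': [-0.002, -0.0004, 0.0025, -0.0007, -0.0, 0.0009], 'joint_torque': [0.0023, -54.4621, -27.3668, 0.0645, 0.0227, -0.0001], 'tool_pos': [0.144, 0.6075, 0.1928], 'eef_rot': [0.7023, 0.0816, 0.7024, -0.0827], 'wrist_force': [0.4346, 0.3133, 0.5617], 'moment': [0.0483, 0.0037, -0.036], 'opening': 0.0878}
dict_keys(['frame', 'intrinsics', 'world_to_cam']) [ 0.349 -0.062  1.482] [ 0.07  -0.001 -0.998] [[521.15725061   0.         321.72646958]
 [  0.         521.15725061 234.90592116]
 [  0.           0.           1.        ]]
dict_keys(['frame', 'intrinsics', 'world_to_cam']) [ 0.252 -0.835  0.96 ] [ 0.198  0.65  -0.734] [[478.56371275   0.         315.39034987]
 [  0.         478.56371275 235.41891934]
 [  0.           0.           1.        ]]
0.0187
```

View pics/top0.png

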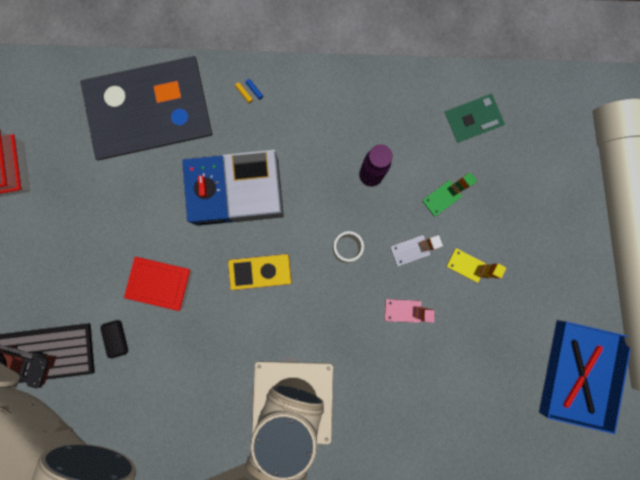

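View pics/side0.png

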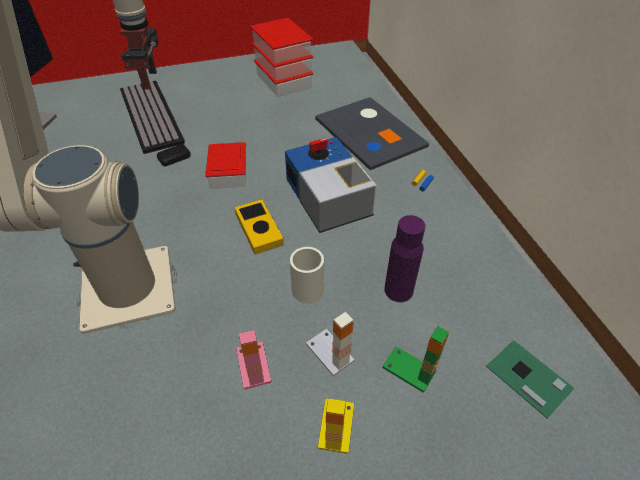

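Look-alikes: the candidates in the top view are white/grey (418,250), green (450,193), yellow (477,266) and pink (408,311). The one with the metal foot and white post at (418,250), side view (340,345), fits the description. I'll confirm it in an enlarged crop, with the box alongside.

Run:
```python
from h import *
t=cv2.imread('pics/top0.png'); s=cv2.imread('pics/side0.png')
def z(im,x0,y0,w,h,k):return cv2.resize(im[y0:y0+h,x0:x0+w],None,fx=k,fy=k,interpolation=cv2.INTER_CUBIC)
a=z(t,385,225,66,50,6); b=z(s,300,305,66,75,4); b=cv2.copyMakeBorder(b,0,0,0,396-264,0)
box=z(t,175,140,120,100,5)[:600,:]
A=np.vstack([a,b[:300]]); B=cv2.resize(z(t,175,140,115,90,3.5),(400,313)); C=z(s,280,130,100,100,2.87); C=cv2.copyMakeBorder(C,0,0,0,400-C.shape[1],0)
cv2.imwrite('pics/crop1.png',np.hstack([A,np.vstack([B,C])[:600]]) if True else 0)
```

```text
(no output)
```

View pics/crop1.png

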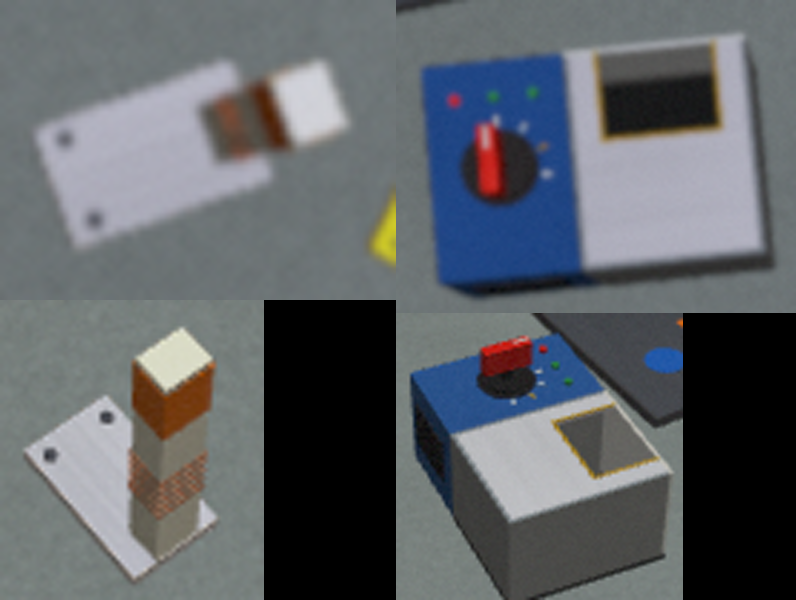

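The crop confirms it: aluminium foot with two holes, white post, orange band. In the top view the toe points left-down and the post top is at about (437,242). The box's opening is towards image-up, and the bay with the red selector is on the left. I'll fit the planar poses to these corner pixels in both views.

```bash
cat > fit.py <<'E'
from h import *
from scipy.optimize import least_squares
t=camera('top'); s=camera('side')
def fit(model,obs,x0):
    def f(p):
        c,sn=np.cos(p[2]),np.sin(p[2]); r=[]
        for cam,m,px in obs:
            x,y,z=model[m]; r+=list(proj(cam,[p[0]+c*x-sn*y,p[1]+sn*x+c*y,z])-px)
        return np.array(r)
    q=least_squares(f,x0,loss='soft_l1'); return q.x,np.round(f(q.x).reshape(-1,2),1).tolist()
P={'t+':(.088,.03,.01),'t-':(.088,-.03,.01),'h+':(-.012,.03,.01),'h-':(-.012,-.03,.01),'p':(0,0,.18)}
o=[]
for cam,(k6,off,y0),pts in ((t,(6,(385,225),0),{'t-':(37,130),'t+':(77,247),'h-':(235,62),'h+':(272,180),'p':(311,102)}),
      (s,(4,(300,305),300),{'t+':(25,450),'t-':(108,397),'h-':(216,520),'h+':(135,578),'p':(174,359)})):
    for m,(u,v) in pts.items(): o.append((cam,m,np.array([u/k6+off[0],(v-y0)/k6+off[1]])))
def show(n,r): print(n,np.round(r[0][:2],4),'yaw deg',round(np.degrees(r[0][2]),2)); print(r[1])
g=onz(t,436.8,242,.18); print(g)
for m in o: pass
# correct handedness: choose sign of y by trying both
best=min((fit(P,[(c,(m if flip==0 else m.translate(str.maketrans('+-','-+'))),px) for c,m,px in o],[g[0],g[1],a]) for flip in(0,1) for a in(1,2,3)),key=lambda r:np.abs(r[1]).sum()); show('probe',best)
B={'o++':(.081,.044,.112),'o+-':(.081,-.044,.112),'o-+':(.015,.044,.112),'o--':(.015,-.044,.112),
 'r+-':(.085,-.07,.112),'r--':(-.085,-.07,.112),'r-+':(-.085,.07,.112),'r++':(.085,.07,.112),'b-':(-.085,.18,.112),'b+':(.085,.18,.112)}
o=[]
for cam,k,off,y0,pts in ((t,3.478,(175,140),0,{'o++':(597,52),'o+-':(717,42),'o--':(722,128),'o-+':(604,140),'r+-':(745,36),'r--':(765,247),'r-+':(583,268),'r++':(565,50),'b+':(422,67),'b-':(440,285)}),
  (s,2.87,(280,130),313,{'r--':(511,520),'r+-':(671,471),'r-+':(456,432),'b-':(412,373),'b+':(545,336),'o-+':(553,423),'o++':(615,404),'o+-':(658,460),'o--':(595,477)})):
    for m,(u,v) in pts.items(): o.append((cam,m,np.array([(u-396)/k+off[0],(v-y0)/k+off[1]])))
show('box',fit(B,o,[.5,.2,0.05]))
for m,n in((t,'t'),): 
    b=fit(B,o,[.5,.2,.05])[0]
print('top only',fit(B,o[:10],[.5,.2,0])[0],'side only',fit(B,o[10:],[.5,.2,0])[0])
E
python3 fit.py
```

```text
[ 0.4431974 -0.3556379  0.18     ]
probe [ 0.4444 -0.3569] yaw deg 110.36
[[-0.3, -1.2], [0.1, -0.6], [-0.1, -1.1], [0.9, -0.8], [0.5, -0.4], [-1.1, -0.1], [-0.8, -0.7], [0.2, -0.1], [-1.1, 0.7], [-0.6, 0.2]]
box [0.5911 0.1208] yaw deg 7.72
[[0.3, -0.2], [-1.3, -0.7], [-0.3, -1.1], [0.6, -1.1], [0.2, -1.4], [0.8, 0.8], [0.4, 0.3], [-0.3, -0.1], [-0.4, -0.7], [-0.1, -0.2], [-1.0, 1.5], [0.6, 0.8], [-2.7, 1.0], [-2.0, -0.2], [4.0, -1.5], [-0.1, 0.0], [-0.8, 0.6], [-0.8, -0.7], [-0.5, 0.0]]
top only [0.58953901 0.12081849 0.12870289] side only [0.59318349 0.12143045 0.13716545]
```

```bash
cat > plan.py <<'E'
import numpy as np
def sdf(p,b):  # b=(x0,x1,z0,z1)
    c=np.array([(b[0]+b[1])/2,(b[2]+b[3])/2]);h=np.array([(b[1]-b[0])/2,(b[3]-b[2])/2])
    q=np.abs(p-c)-h; return np.linalg.norm(np.maximum(q,0),axis=-1)+np.minimum(q.max(-1),0)
W=[(-85,15,108,112),(-85,-81,0,112),(81,85,0,112),(-85,85,-50,6)]
L=[(-12,88,0,10),(-12,12,0,180),(-11,11,136,216),(-37.5,37.5,216,380)]
cx=[np.array([(x,z) for x in(b[0],b[1]) for z in(b[2],b[3])],float) for b in L]
wc=np.array([(x,z) for b in W for x in(b[0],b[1]) for z in(b[2],b[3])],float)
def clear(X,Z,th):
    c,s=np.cos(np.radians(th)),np.sin(np.radians(th)); ex=np.array([-c,-s]);ez=np.array([-s,c]);o=np.array([X,Z])
    m=1e9
    for k in cx:
        w=o+k[:,:1]*ex+k[:,1:]*ez
        m=min(m,min(sdf(w,b).min() for b in W))
    q=np.c_[(wc-o)@ex,(wc-o)@ez]
    return min(m,min(sdf(q,b).min() for b in L))
if __name__=='__main__':
    for th in range(60,-1,-10):
        print(th,end=': ')
        for Z in list(range(170,10,-15))+[10]:
            r=[(clear(X,Z,th),X) for X in range(20,110,3)]; b=max(r); print(f'{Z}:{b[1]}({b[0]:.0f})',end=' ')
        print()
E
python3 plan.py
```

```text
60: 170:89(22) 155:80(22) 140:71(22) 125:62(22) 110:65(11) 95:71(1) 80:107(-2) 65:107(-17) 50:107(-27) 35:107(-14) 20:35(1) 10:107(-2) 
50: 170:101(22) 155:92(19) 140:80(19) 125:68(18) 110:59(15) 95:65(7) 80:20(6) 65:107(-8) 50:107(-23) 35:107(-24) 20:107(-9) 10:107(0) 
40: 170:107(20) 155:107(16) 140:20(17) 125:74(14) 110:56(15) 95:59(11) 80:65(6) 65:101(2) 50:107(-13) 35:107(-28) 20:107(-21) 10:107(-11) 
30: 170:107(21) 155:107(13) 140:107(11) 125:83(9) 110:59(10) 95:56(15) 80:59(10) 65:65(6) 50:101(0) 35:107(-15) 20:107(-26) 10:20(-24) 
20: 170:107(29) 155:107(16) 140:107(8) 125:104(4) 110:65(5) 95:53(15) 80:56(14) 65:59(11) 50:59(8) 35:92(-1) 20:107(-16) 10:20(-22) 
10: 170:107(43) 155:107(28) 140:107(14) 125:107(5) 110:77(-1) 95:59(10) 80:50(17) 65:53(16) 50:53(15) 35:56(13) 20:86(-1) 10:107(-11) 
0: 170:107(58) 155:107(43) 140:107(28) 125:107(13) 110:107(-2) 95:107(5) 80:50(18) 65:47(20) 50:47(20) 35:47(20) 20:53(14) 10:107(4)
```

```bash
python3 -m jog '{"delta_pos":[[0.815,-0.77,0.42],[0.815,-0.77,0.42],[0.815,-0.77,0.42],[0.815,-0.77,0.42],[0.815,-0.77,0.42],[0.815,-0.77,0.42],[0.815,-0.77,0.42],[0.815,-0.77,0.42],[0.815,-0.77,0.42],[0.815,-0.77,0.42]],"twist":[[0,0,-0.5],[0,0,-0.5],[0,0,-0.5],[0,0,-0.5],[0,0,-0.5],[0,0,-0.5],[0,0,-0.5],[0,0,-0.5],[0,0,-0.5],[0,0,-0.5]],"jaw":[-1,-1,-1,-1,-1,-1,-1,-1,-1,-1]}' 60
python3 -m jog '{"delta_pos":[[0.2,-0.875,0],[0.2,-0.875,0],[0.2,-0.875,0],[0.2,-0.875,0],[0.2,-0.875,0],[0.2,-0.875,0],[0.2,-0.875,0],[0.2,-0.875,0],[0.2,-0.875,0],[0.2,-0.875,0]],"twist":[[0,0,-0.44],[0,0,-0.44],[0,0,-0.44],[0,0,-0.44],[0,0,-0.44],[0,0,-0.44],[0,0,-0.44],[0,0,-0.44],[0,0,-0.44],[0,0,-0.44]],"jaw":[-1,-1,-1,-1,-1,-1,-1,-1,-1,-1]}'
python3 -m jog '{"delta_pos":[[-0.265,-0.77,-0.15],[-0.265,-0.77,-0.15],[-0.265,-0.77,-0.15],[-0.265,-0.77,-0.15],[-0.265,-0.77,-0.15],[-0.265,-0.77,-0.15],[-0.265,-0.77,-0.15],[-0.265,-0.77,-0.15],[-0.265,-0.77,-0.15],[-0.265,-0.77,-0.15]],"twist":[[0,0,0],[0,0,0],[0,0,0],[0,0,0],[0,0,0],[0,0,0],[0,0,0],[0,0,0],[0,0,0],[0,0,0]],"jaw":[-1,-1,-1,-1,-1,-1,-1,-1,-1,-1]}'
cat >> h.py <<'E'
def rep():
    s=get_state(); r=R.from_quat(np.roll(s['eef_rot'],-1)); M=r.as_matrix(); p=np.array(s['tool_pos'])
    print('t',round(s['time'],2),'tcp',np.round(p,4),'x',np.round(M[:,0],3),'jaw yaw',round(np.degrees(np.arctan2(M[1,1],M[0,1])),2),'F',np.round(s['wrist_force'],1),'open',round(s['opening'],4),'q',np.round(s['q'],2))
    return p,M
E
python3 -c "from h import *;rep()"
```

```text
time: 1.2
tool_pos: [0.4711, 0.2986, 0.3623]
eef_rot: [0.657, 0.262, 0.657, -0.262]
wrist_force: [0.5, 0.2, -0.3]
opening: 0.0879
time: 2.2
tool_pos: [0.5501, -0.0513, 0.3615]
eef_rot: [0.58, 0.405, 0.58, -0.405]
wrist_force: [-0.3, 0.4, -0.2]
opening: 0.0877
time: 3.2
tool_pos: [0.4435, -0.359, 0.3012]
eef_rot: [0.58, 0.404, 0.58, -0.404]
wrist_force: [-0.3, 0.5, -1.0]
opening: 0.0879
t 3.2 tcp [ 0.4435 -0.359   0.3012] x [-0.  0. -1.] jaw yaw 20.26 F [-0.3  0.5 -1. ] open 0.0879 q [-0.7   0.24  1.64  0.    1.27 -1.05]
```

```bash
python3 -m jog '{"delta_pos":[[0.02,0.05,-0.52],[0,0,-0.52],[0,0,-0.52],[0,0,-0.52],[0,0,-0.52],[0,0,-0.52],[0,0,-0.52],[0,0,-0.4],[0,0,-0.1],[0,0,0]],"twist":[[0,0,0],[0,0,0],[0,0,0],[0,0,0],[0,0,0],[0,0,0],[0,0,0],[0,0,0],[0,0,0],[0,0,0]],"jaw":[-1,-1,-1,-1,-1,-1,-1,-1,-1,-1]}' 60
python3 -m jog '{"delta_pos":[[0,0,0],[0,0,0],[0,0,0],[0,0,0],[0,0,0],[0,0,0],[0,0,0],[0,0,0],[0,0,0],[0,0,0]],"twist":[[0,0,0],[0,0,0],[0,0,0],[0,0,0],[0,0,0],[0,0,0],[0,0,0],[0,0,0],[0,0,0],[0,0,0]],"jaw":[0,0.3,1,1,1,1,1,1,1,1]}' 60
python3 -m jog '{"delta_pos":[[0,0,0.1],[0,0,0.3],[0,0,0.6],[0,0,0.9],[0,0,0.9],[0,0,0.9],[0,0,0.9],[0,0,0.9],[0,0,0.9],[0,0,0.8]],"twist":[[0,0,0],[0,0,0],[0,0,0],[0,0,0],[0,0,0],[0,0,0],[0,0,0],[0,0,0],[0,0,0],[0,0,0]],"jaw":[1,1,1,1,1,1,1,1,1,1]}'
python3 - <<'E'
from h import *
p,M=rep()
t=shot('top'); s=shot('side')
a=t['frame'];b=s['frame']
u=proj(t,p).astype(int);v=proj(s,p).astype(int);print(u,v)
f=lambda im,c,k:cv2.resize(im[max(0,c[1]-75):max(0,c[1]-75)+150,max(0,c[0]-50):c[0]+50],(400,600))
cv2.imwrite('pics/held.png',np.hstack([f(a,u,4),f(b,v,4)])[:,:,::-1])
# flask position
print('flask',onz(t,379,154,.235),'pipe',onz(t,349,246,.12))
E
```

```text
time: 4.2
tool_pos: [0.4446, -0.3556, 0.1355]
eef_rot: [0.58, 0.404, 0.581, -0.404]
wrist_force: [-0.2, -0.3, -0.0]
opening: 0.0877
time: 5.2
tool_pos: [0.4449, -0.3559, 0.1359]
eef_rot: [0.58, 0.404, 0.58, -0.404]
wrist_force: [0.8, -0.2, 0.2]
opening: 0.0296
time: 6.2
tool_pos: [0.4447, -0.3556, 0.4269]
eef_rot: [0.581, 0.404, 0.58, -0.404]
wrist_force: [0.6, -1.1, -1.9]
opening: 0.0291
t 6.2 tcp [ 0.4447 -0.3556  0.4269] x [ 0.001 -0.001 -1.   ] jaw yaw 20.26 F [ 0.6 -1.1 -1.9] open 0.0291 q [-0.7   0.16  1.47 -0.    1.52 -1.05]
[464 233] [348 230]
flask [ 0.64959193 -0.20019459  0.235     ] pipe [ 0.43038456 -0.13923491  0.12      ]
```

View pics/held.png

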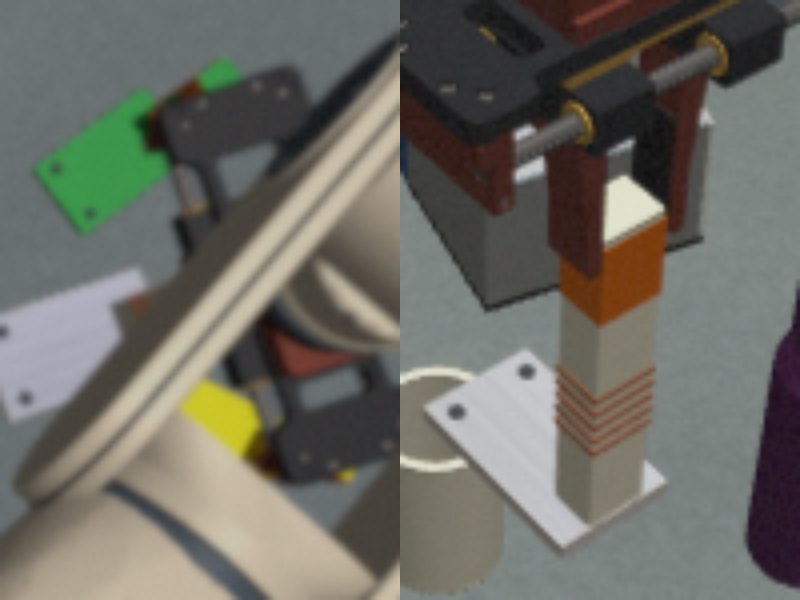

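```bash
python3 -m jog '{"delta_pos":[[0.1,0.3,0],[0.2,0.6,0],[0.2,0.63,0],[0.2,0.63,0],[0.2,0.63,0],[0.2,0.63,0],[0.2,0.63,0],[0.2,0.63,0],[0.2,0.63,0],[0.2,0.63,0]],"twist":[[0,0,0.3],[0,0,0.66],[0,0,0.66],[0,0,0.66],[0,0,0.66],[0,0,0.66],[0,0,0.66],[0,0,0.66],[0,0,0.66],[0,0,0.66]],"jaw":[1,1,1,1,1,1,1,1,1,1]}'
python3 -m jog '{"delta_pos":[[0.2,0.63,0],[0.2,0.63,0],[0.2,0.63,0],[0.2,0.63,0],[0.2,0.63,0],[0.2,0.63,0],[0.2,0.63,0],[0.2,0.63,0],[0.2,0.63,0],[0.15,0.33,0]],"twist":[[0,0,0.66],[0,0,0.66],[0,0,0.66],[0,0,0.66],[0,0,0.66],[0,0,0.66],[0,0,0.66],[0,0,0.66],[0,0,0.66],[0,0,0.7]],"jaw":[1,1,1,1,1,1,1,1,1,1]}'
python3 -c "from h import *;rep()"
```

```text
time: 7.3
tool_pos: [0.52, -0.1161, 0.4217]
eef_rot: [0.678, 0.195, 0.681, -0.195]
wrist_force: [0.6, -0.4, -1.1]
opening: 0.0293
time: 8.3
tool_pos: [0.5977, 0.1243, 0.4212]
eef_rot: [0.704, -0.049, 0.707, 0.049]
wrist_force: [0.1, -0.3, -1.9]
opening: 0.0296
t 8.3 tcp [0.5977 0.1243 0.4212] x [-0.004  0.    -1.   ] jaw yaw 97.89 F [ 0.1 -0.3 -1.9] open 0.0296 q [ 0.19  0.23  1.38  0.    1.53 -1.52]
```

```bash
python3 -m jog '{"delta_pos":[[0,0,-0.3],[0,0,-0.3],[0,0,-0.3],[0,0,-0.3],[0,0,-0.3],[0,0,-0.3],[0,0,-0.3],[0,0,-0.3],[0,0,-0.3],[0,-0.05,0]],"twist":[[0.11,-0.82,0],[0.11,-0.82,0],[0.11,-0.82,0],[0.11,-0.82,0],[0.11,-0.82,0],[0.11,-0.82,0],[0.11,-0.82,0],[0.11,-0.82,0],[0.11,-0.82,0],[0,0,0]],"jaw":[1,1,1,1,1,1,1,1,1,1]}'
cat >> h.py <<'E'
BX=np.array([.591,.121]);BY=np.radians(7.6)
def inbox(z_along=.1363):
    p,M=rep(); o=p+M[:,0]*z_along
    c,s=np.cos(BY),np.sin(BY); f=lambda v:np.array([c*v[0]+s*v[1],-s*v[0]+c*v[1]])
    b=f(o[:2]-BX); x=M[:,0]; th=np.degrees(np.arctan2(f(x[:2])[0],-x[2]))
    print('box X %.1f Y %.1f Z %.1f tilt %.1f side %.3f'%(b[0]*1e3,b[1]*1e3,o[2]*1e3,th,f(x[:2])[1]),'yaw err',round(np.degrees(np.arctan2(M[1,1],M[0,1])-BY)-90,2))
    from plan import clear
    print('clear',round(clear(b[0]*1e3,o[2]*1e3,th),1))
E
python3 - <<'E'
from h import *
inbox()
s=shot('side');t=shot('top')
cv2.imwrite('pics/tilt.png',np.hstack([cv2.resize(s['frame'][40:240,230:430],(500,500)),cv2.resize(t['frame'][100:250,170:290],(300,375))if 0 else cv2.copyMakeBorder(cv2.resize(t['frame'][100:250,175:295],(300,375)),0,125,0,0,0)])[:,:,::-1])
E
```

```text
time: 9.3
tool_pos: [0.5927, 0.1194, 0.3083]
eef_rot: [0.918, -0.026, 0.39, 0.062]
wrist_force: [-0.1, -0.5, -2.9]
opening: 0.0291
t 9.3 tcp [0.5927 0.1194 0.3083] x [ 0.688  0.093 -0.72 ] jaw yaw 97.67 F [-0.1 -0.5 -2.9] open 0.0291 q [ 0.21  0.    2.13 -0.21  0.25 -1.32]
box X 96.1 Y -1.7 Z 210.2 tilt 44.0 side 0.001 yaw err 0.07
clear 41.1
```

View pics/tilt.png

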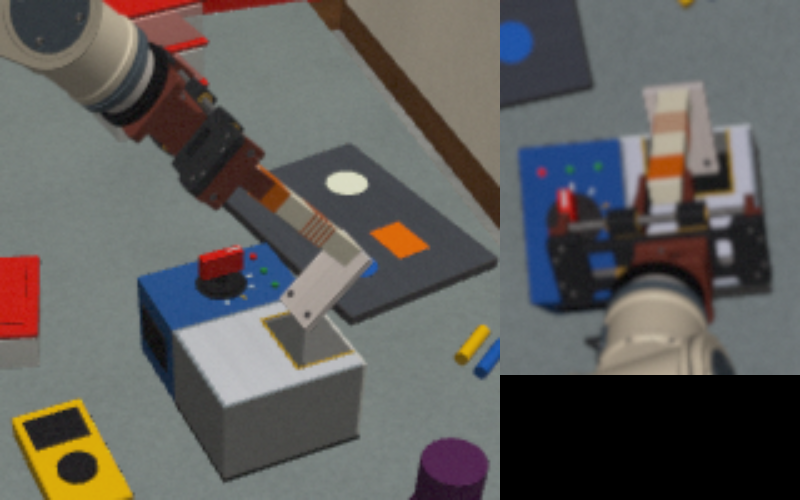

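Run:
```python
from plan import clear
from h import *
for th in (42,40,38,36,34,32):
    print(th,end=': ')
    for Z in range(180,85,-10):
        b=max((clear(X,Z,th),X) for X in range(40,115,2)); print(f'{Z}:{b[1]}({b[0]:.0f})',end=' ')
    print()
s=get_state();M=R.from_quat(np.roll(s['eef_rot'],-1)).as_matrix();p=np.array(s['tool_pos'])
ez=-M[:,0];ey=M[:,1];
c=camera('side')
for sg in(1,-1):
    ey=sg*M[:,1]; ex=np.cross(ey,ez); o=p-ez*.1363
    if ex[2]>0: continue
    for n,a in (('toe+',(.088,.03,.01)),('toe-',(.088,-.03,.01)),('heel+',(-.012,.03,.0)),('heel-',(-.012,-.03,0))):
        u=proj(c,o+a[0]*ex+a[1]*ey+a[2]*ez); print(n,(u-[230,40])*2.5)
```

```text
42: 180:112(30) 170:110(24) 160:106(19) 150:100(16) 140:88(15) 130:78(15) 120:66(15) 110:56(16) 100:60(12) 90:62(8) 
40: 180:114(31) 170:112(25) 160:108(19) 150:102(15) 140:92(14) 130:80(14) 120:68(14) 110:58(15) 100:58(13) 90:62(10) 
38: 180:114(32) 170:114(25) 160:110(20) 150:106(15) 140:94(13) 130:82(14) 120:68(13) 110:58(15) 100:58(14) 90:60(10) 
36: 180:114(32) 170:114(26) 160:112(20) 150:108(15) 140:98(13) 130:84(13) 120:70(13) 110:58(14) 100:56(14) 90:60(11) 
34: 180:114(32) 170:114(27) 160:114(21) 150:110(15) 140:102(11) 130:86(11) 120:72(12) 110:58(12) 100:56(15) 90:58(11) 
32: 180:114(32) 170:114(27) 160:114(21) 150:112(16) 140:104(11) 130:90(10) 120:74(10) 110:60(12) 100:56(15) 90:58(13) 
toe+ [308.15236437 320.41127666]
toe- [282.88588203 288.70323847]
heel+ [378.82522443 252.84362339]
heel- [351.00041478 222.53255172]
```

```bash
cat > ov.py <<'E'
from h import *
import sys
def overlay(fn,za=.1363):
    s=get_state();M=R.from_quat(np.roll(s['eef_rot'],-1)).as_matrix();p=np.array(s['tool_pos'])
    ez=-M[:,0];ey=-M[:,1] if np.cross(-M[:,1],ez)[0]<0 else M[:,1]; ex=np.cross(ey,ez); o=p-ez*za
    out=[]
    for n,w,h in (('side',100,150),('top',100,150)):
        c=camera(n); ctr=proj(c,o-.03*ez if 0 else o+.02*ez).astype(int); x0,y0=ctr[0]-w//2,max(0,ctr[1]-h//2); k=4
        im=cv2.resize(c['frame'][y0:y0+h,x0:x0+w],None,fx=k,fy=k,interpolation=cv2.INTER_CUBIC)[:,:,::-1].copy()
        def dot(P,col):
            u=(proj(c,P)-[x0,y0]+.5)*k; cv2.circle(im,tuple(int(v) for v in u),3,col,-1)
        for a in ((.088,.03,.01),(.088,-.03,.01),(-.012,.03,0),(-.012,-.03,0)): dot(o+a[0]*ex+a[1]*ey+a[2]*ez,(0,255,0))
        for a in ((.012,.015),(-.012,.015),(.012,-.015),(-.012,-.015)): dot(o+a[0]*ex+a[1]*ey+.14*ez,(255,255,0))
        cB,sB=np.cos(BY),np.sin(BY)
        for x,y in((.081,.044),(.081,-.044),(.015,.044),(.015,-.044),(-.085,-.07),(.085,-.07),(-.085,.07)): dot([BX[0]+cB*x-sB*y,BX[1]+sB*x+cB*y,.112],(255,0,255))
        out.append(im)
    cv2.imwrite('pics/'+fn,np.hstack(out))
overlay(sys.argv[1])
E
python3 ov.py ov1.png
```

```text
(no output)
```

View pics/ov1.png

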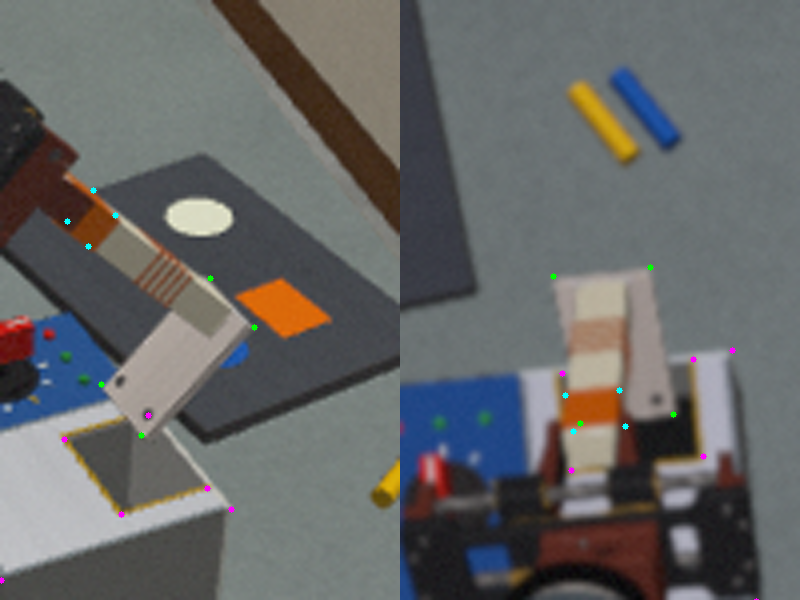

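The overlay shows the predicted dots agree with the picture to about 1 px: heel corners in the top view (553,276) and (650,267), toe, orange band, and the mouth corners. The probe is rigid in the grip. Next I'll work out the entry path.

```bash
cat > way.py <<'E'
from h import *
from plan import clear
def way(W,start=None,za=136.3):
    p,M=rep(); c,s=np.cos(BY),np.sin(BY)
    x=M[:,0]; xb=np.array([c*x[0]+s*x[1],-s*x[0]+c*x[1],x[2]])
    d=p[:2]-BX; pb=np.array([c*d[0]+s*d[1],-s*d[0]+c*d[1],p[2]])*1e3
    o=pb+za*xb; th=np.degrees(np.arctan2(xb[0],-xb[2])); cur=(o[0],o[1],o[2],th)
    for w in W:
        n=w[4]; t=lambda q:np.array([q[0]-za*np.sin(np.radians(q[3])),q[1],q[2]+za*np.cos(np.radians(q[3]))])
        a=pb if cur is not None and w is W[0] else t(cur)
        D=(t(w)-a)/40/n; D=[c*D[0]-s*D[1],s*D[0]+c*D[1],D[2]]; r=(w[3]-cur[3])/6/n
        # TCP linear + tilt linear: worst clearance on the way
        m=min(clear(b[0]+za*np.sin(np.radians(h)),b[2]-za*np.cos(np.radians(h)),h) for k in np.linspace(0,1,11) for b,h in [(a+(t(w)-a)*k,cur[3]+(w[3]-cur[3])*k)])
        print(w,'rows',n,'dpos',np.round(D,3),'twist',np.round([-r*np.sin(BY)*-1,-r*np.cos(BY),0],3),'minclear %.1f'%m); cur=w
E
python3 - <<'E'
from way import way
way([(90,0,140,40,8),(68,0,120,40,4),(58,0,108,37,4),(56,0,95,30,4),(55,0,80,20,4),(51,0,65,10,4),(48,0,45,0,5)])
E
```

```text
t 9.55 tcp [0.6002 0.12   0.3175] x [ 0.698  0.094 -0.71 ] jaw yaw 97.57 F [-0.2 -0.  -2.3] open 0.0292 q [ 0.21 -0.    2.12 -0.21  0.25 -1.32]
(90, 0, 140, 40, 8) rows 8 dpos [-0.021  0.004 -0.228] twist [-0.013  0.098  0.   ] minclear 5.4
(68, 0, 120, 40, 4) rows 4 dpos [-0.136 -0.018 -0.125] twist [ 0. -0.  0.] minclear 13.7
(58, 0, 108, 37, 4) rows 4 dpos [-0.027 -0.004 -0.047] twist [-0.017  0.124  0.   ] minclear 12.6
(56, 0, 95, 30, 4) rows 4 dpos [ 0.074  0.01  -0.024] twist [-0.039  0.289  0.   ] minclear 13.6
(55, 0, 80, 20, 4) rows 4 dpos [ 0.127  0.017 -0.031] twist [-0.055  0.413  0.   ] minclear 14.3
(51, 0, 65, 10, 4) rows 4 dpos [ 0.117  0.016 -0.055] twist [-0.055  0.413  0.   ] minclear 14.4
(48, 0, 45, 0, 5) rows 5 dpos [ 0.102  0.014 -0.09 ] twist [-0.044  0.33   0.   ] minclear 15.3
```

Run:
```python
from way import way
way([(107,0,162,43,5),(90,0,140,41,5)])
```

```text
t 9.55 tcp [0.6002 0.12   0.3175] x [ 0.698  0.094 -0.71 ] jaw yaw 97.57 F [-0.2 -0.  -2.3] open 0.0292 q [ 0.21 -0.    2.12 -0.21  0.25 -1.32]
(107, 0, 162, 43, 5) rows 5 dpos [ 0.023  0.014 -0.279] twist [-0.008  0.057  0.   ] minclear 18.8
(90, 0, 140, 41, 5) rows 5 dpos [-0.067 -0.009 -0.094] twist [-0.009  0.066  0.   ] minclear 14.1
```

```bash
python3 -m jog '{"delta_pos":[[0.023,0.014,-0.28],[0.023,0.014,-0.28],[0.023,0.014,-0.28],[0.023,0.014,-0.28],[0.023,0.014,-0.28],[-0.067,-0.009,-0.094],[-0.067,-0.009,-0.094],[-0.067,-0.009,-0.094],[-0.067,-0.009,-0.094],[-0.067,-0.009,-0.094]],"twist":[[-0.008,0.06,0],[-0.008,0.06,0],[-0.008,0.06,0],[-0.008,0.06,0],[-0.008,0.06,0],[-0.008,0.06,0],[-0.008,0.06,0],[-0.008,0.06,0],[-0.008,0.06,0],[-0.008,0.06,0]],"jaw":[1,1,1,1,1,1,1,1,1,1]}'
python3 - <<'E'
from h import *
inbox()
from way import way
way([(68,0,120,39,5),(58,0,108,37,5)])
E
```

```text
time: 10.55
tool_pos: [0.59, 0.1207, 0.2413]
eef_rot: [0.908, -0.027, 0.413, 0.06]
wrist_force: [0.4, -1.0, -1.4]
opening: 0.0292
t 10.55 tcp [0.59   0.1207 0.2413] x [ 0.651  0.087 -0.754] jaw yaw 97.57 F [ 0.4 -1.  -1.4] open 0.0292 q [ 0.21  0.11  2.17 -0.34  0.15 -1.18]
box X 88.5 Y -0.1 Z 138.5 tilt 41.1 side 0.001 yaw err -0.03
clear 15.1
t 10.55 tcp [0.59   0.1207 0.2413] x [ 0.651  0.087 -0.754] jaw yaw 97.57 F [ 0.4 -1.  -1.4] open 0.0292 q [ 0.21  0.11  2.17 -0.34  0.15 -1.18]
(68, 0, 120, 39, 5) rows 5 dpos [-0.083 -0.01  -0.077] twist [-0.009  0.068  0.   ] minclear 14.0
(58, 0, 108, 37, 5) rows 5 dpos [-0.031 -0.004 -0.045] twist [-0.009  0.066  0.   ] minclear 12.5
```

Run:
```python
from way import way
way([(84,0,132,36.5,4),(70,0,120,35,3),(58,0,109,33.5,3)])
```

```text
t 10.55 tcp [0.59   0.1207 0.2413] x [ 0.651  0.087 -0.754] jaw yaw 97.57 F [ 0.4 -1.  -1.4] open 0.0292 q [ 0.21  0.11  2.17 -0.34  0.15 -1.18]
(84, 0, 132, 36.5, 4) rows 4 dpos [0.024 0.004 0.002] twist [-0.025  0.188  0.   ] minclear 11.8
(70, 0, 120, 35, 3) rows 3 dpos [-0.092 -0.012 -0.083] twist [-0.011  0.083  0.   ] minclear 11.6
(58, 0, 109, 33.5, 3) rows 3 dpos [-0.075 -0.01  -0.075] twist [-0.011  0.083  0.   ] minclear 11.6
```

```bash
python3 -m jog '{"delta_pos":[[0.024,0.004,0],[0.024,0.004,0],[0.024,0.004,0],[0.024,0.004,0],[-0.092,-0.012,-0.083],[-0.092,-0.012,-0.083],[-0.092,-0.012,-0.083],[-0.075,-0.01,-0.075],[-0.075,-0.01,-0.075],[-0.075,-0.01,-0.075]],"twist":[[-0.025,0.19,0],[-0.025,0.19,0],[-0.025,0.19,0],[-0.025,0.19,0],[-0.011,0.083,0],[-0.011,0.083,0],[-0.011,0.083,0],[-0.011,0.083,0],[-0.011,0.083,0],[-0.011,0.083,0]],"jaw":[1,1,1,1,1,1,1,1,1,1]}'
python3 - <<'E'
from h import *
inbox()
from way import way
way([(56,0,95,28,5),(55,0,80,20,5)])
E
```

```text
time: 11.55
tool_pos: [0.5736, 0.1187, 0.2219]
eef_rot: [0.879, -0.031, 0.473, 0.058]
wrist_force: [-0.2, 0.1, -1.1]
opening: 0.0298
t 11.55 tcp [0.5736 0.1187 0.2219] x [ 0.545  0.073 -0.835] jaw yaw 97.56 F [-0.2  0.1 -1.1] open 0.0298 q [ 0.21  0.13  2.12 -0.13  0.31 -1.38]
box X 57.5 Y 0.1 Z 108.1 tilt 33.4 side 0.001 yaw err -0.04
clear 13.3
t 11.55 tcp [0.5736 0.1187 0.2219] x [ 0.545  0.073 -0.835] jaw yaw 97.56 F [-0.2  0.1 -1.1] open 0.0298 q [ 0.21  0.13  2.12 -0.13  0.31 -1.38]
(56, 0, 95, 28, 5) rows 5 dpos [ 0.047  0.006 -0.033] twist [-0.024  0.178  0.   ] minclear 13.3
(55, 0, 80, 20, 5) rows 5 dpos [ 0.081  0.011 -0.036] twist [-0.035  0.264  0.   ] minclear 14.4
```

Tracking well; carry on lowering while uprighting.

```bash
python3 -m jog '{"delta_pos":[[0.047,0.006,-0.033],[0.047,0.006,-0.033],[0.047,0.006,-0.033],[0.047,0.006,-0.033],[0.047,0.006,-0.033],[0.081,0.011,-0.036],[0.081,0.011,-0.036],[0.081,0.011,-0.036],[0.081,0.011,-0.036],[0.081,0.011,-0.036]],"twist":[[-0.024,0.178,0],[-0.024,0.178,0],[-0.024,0.178,0],[-0.024,0.178,0],[-0.024,0.178,0],[-0.035,0.264,0],[-0.035,0.264,0],[-0.035,0.264,0],[-0.035,0.264,0],[-0.035,0.264,0]],"jaw":[1,1,1,1,1,1,1,1,1,1]}'
python3 - <<'E'
from h import *
inbox()
from way import way
way([(51,0,65,10,5),(48,0,45,0,5)])
E
```

```text
time: 12.55
tool_pos: [0.6, 0.1222, 0.2084]
eef_rot: [0.817, -0.037, 0.573, 0.054]
wrist_force: [0.3, 0.6, -2.2]
opening: 0.0294
t 12.55 tcp [0.6    0.1222 0.2084] x [ 0.338  0.046 -0.94 ] jaw yaw 97.54 F [ 0.3  0.6 -2.2] open 0.0294 q [ 0.19  0.24  1.91 -0.03  0.64 -1.49]
box X 55.6 Y 0.1 Z 80.2 tilt 20.0 side 0.001 yaw err -0.06
clear 14.2
t 12.55 tcp [0.6    0.1222 0.2084] x [ 0.338  0.046 -0.94 ] jaw yaw 97.54 F [ 0.3  0.6 -2.2] open 0.0294 q [ 0.19  0.24  1.91 -0.03  0.64 -1.49]
(51, 0, 65, 10, 5) rows 5 dpos [ 0.091  0.012 -0.046] twist [-0.044  0.329  0.   ] minclear 14.2
(48, 0, 45, 0, 5) rows 5 dpos [ 0.102  0.014 -0.09 ] twist [-0.044  0.33   0.   ] minclear 15.3
```

```bash
python3 -m jog '{"delta_pos":[[0.091,0.012,-0.046],[0.091,0.012,-0.046],[0.091,0.012,-0.046],[0.091,0.012,-0.046],[0.091,0.012,-0.046],[0.102,0.014,-0.09],[0.102,0.014,-0.09],[0.102,0.014,-0.09],[0.102,0.014,-0.09],[0.102,0.014,-0.09]],"twist":[[-0.044,0.33,0],[-0.044,0.33,0],[-0.044,0.33,0],[-0.044,0.33,0],[-0.044,0.33,0],[-0.044,0.33,0],[-0.044,0.33,0],[-0.044,0.33,0],[-0.044,0.33,0],[-0.044,0.33,0]],"jaw":[1,1,1,1,1,1,1,1,1,1]}'
python3 - <<'E'
from h import *
inbox()
E
python3 ov.py ov2.png
```

```text
time: 13.55
tool_pos: [0.6389, 0.1275, 0.181]
eef_rot: [0.706, -0.046, 0.706, 0.047]
wrist_force: [-0.4, -0.0, -2.4]
opening: 0.0297
t 13.55 tcp [0.6389 0.1275 0.181 ] x [-0.     0.001 -1.   ] jaw yaw 97.53 F [-0.4 -0.  -2.4] open 0.0297 q [ 0.18  0.47  1.58  0.    1.09 -1.52]
box X 48.3 Y 0.2 Z 44.7 tilt 0.0 side 0.001 yaw err -0.07
clear 20.7
```

View pics/ov2.png

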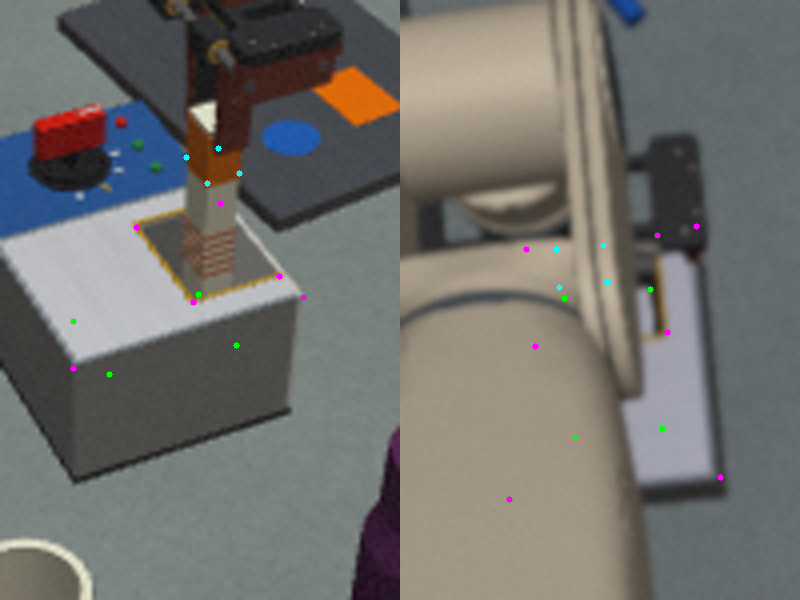

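```bash
python3 -m jog '{"delta_pos":[[0,0,-0.1],[0,0,-0.1],[0,0,-0.1],[0,0,-0.1],[0,0,-0.1],[0,0,-0.1],[0,0,-0.1],[0,0,-0.075],[0,0,-0.05],[0,0,-0.025]],"twist":[[0,0,0],[0,0,0],[0,0,0],[0,0,0],[0,0,0],[0,0,0],[0,0,0],[0,0,0],[0,0,0],[0,0,0]],"jaw":[1,1,1,1,1,1,1,1,1,1]}'
python3 -m jog '{"delta_pos":[[0,0,-0.02],[0,0,-0.02],[0,0,-0.02],[0,0,-0.02],[0,0,-0.02],[0,0,0],[0,0,0],[0,0,0],[0,0,0],[0,0,0]],"twist":[[0,0,0],[0,0,0],[0,0,0],[0,0,0],[0,0,0],[0,0,0],[0,0,0],[0,0,0],[0,0,0],[0,0,0]],"jaw":[1,1,1,1,1,1,1,1,1,1]}'
python3 -c "
from h import *
inbox()"
```

```text
time: 14.65
tool_pos: [0.6381, 0.1273, 0.147]
eef_rot: [0.706, -0.046, 0.705, 0.047]
wrist_force: [-0.0, 0.2, -1.9]
opening: 0.0295
time: 15.65
tool_pos: [0.6382, 0.1273, 0.1432]
eef_rot: [0.706, -0.046, 0.705, 0.047]
wrist_force: [0.1, 0.2, -2.5]
opening: 0.0297
t 15.65 tcp [0.6382 0.1273 0.1432] x [ 0.001  0.001 -1.   ] jaw yaw 97.52 F [ 0.1  0.2 -2.5] open 0.0297 q [ 0.18  0.52  1.61  0.    1.02 -1.52]
box X 47.8 Y 0.1 Z 6.9 tilt 0.1 side 0.001 yaw err -0.08
clear 0.8
```

```bash
python3 -m jog '{"delta_pos":[[0,0,-0.01],[0,0,-0.01],[0,0,-0.01],[0,0,-0.01],[0,0,0],[0,0,0],[0,0,0],[0,0,0],[0,0,0],[0,0,0]],"twist":[[0,0,0],[0,0,0],[0,0,0],[0,0,0],[0,0,0],[0,0,0],[0,0,0],[0,0,0],[0,0,0],[0,0,0]],"jaw":[1,1,1,1,1,1,1,1,1,1]}'
```

```text
time: 16.65
tool_pos: [0.6385, 0.1274, 0.1419]
eef_rot: [0.706, -0.046, 0.705, 0.047]
wrist_force: [1.1, -0.0, 2.9]
opening: 0.0297
```

```bash
python3 -c "
from h import *
inbox()"
```

```text
t 16.65 tcp [0.6385 0.1274 0.1419] x [ 0.002  0.001 -1.   ] jaw yaw 97.53 F [ 1.1 -0.   2.9] open 0.0297 q [ 0.18  0.52  1.61  0.    1.01 -1.52]
box X 48.2 Y 0.1 Z 5.6 tilt 0.1 side 0.001 yaw err -0.07
clear -0.5
```

```bash
python3 -m jog '{"delta_pos":[[0,0,0],[0,0,0],[0,0,0],[0,0,0],[0,0,0],[0,0,0],[0,0,0],[0,0,0],[0,0,0],[0,0,0]],"twist":[[0,0,0],[0,0,0],[0,0,0],[0,0,0],[0,0,0],[0,0,0],[0,0,0],[0,0,0],[0,0,0],[0,0,0]],"jaw":[1,1,0.3,0.28,0.25,0.2,0.1,0,-0.3,-0.5]}' 10
python3 -c "
from h import *
rep()"
python3 -m jog '{"delta_pos":[[0,0,0.1],[0,0,0.3],[0,0,0.6],[0,0,0.8],[0,0,0.8],[0,0,0.8],[0,0,0.8],[0,0,0.3],[0,0,0],[0,0,0]],"twist":[[0,0,0],[0,0,0],[0,0,0],[0,0,0],[0,0,0],[0,0,0],[0,0,0],[0,0,0],[0,0,0],[0,0,0]],"jaw":[-0.5,-0.5,-0.5,-0.5,-0.5,-0.5,-0.5,-0.5,-0.5,-0.5]}'
python3 -c "
from h import *
rep()
c=shot('side')
im=cv2.resize(c['frame'][100:250,270:420],(600,600),interpolation=cv2.INTER_CUBIC)
cB,sB=np.cos(BY),np.sin(BY)
for x in(.036,.060):
  for y in(-.015,.015):
    u=(proj(c,[BX[0]+cB*x-sB*y,BX[1]+sB*x+cB*y,.186])-[270,100]+.5)*4; cv2.circle(im,(int(u[0]),int(u[1])),3,(0,255,0),-1)
cv2.imwrite('pics/placed.png',im[:,:,::-1])"
```

```text
time: 17.65
tool_pos: [0.6382, 0.1273, 0.1416]
eef_rot: [0.706, -0.046, 0.705, 0.047]
wrist_force: [0.0, -0.6, 0.3]
opening: 0.0565
t 17.65 tcp [0.6382 0.1273 0.1416] x [ 0.001  0.001 -1.   ] jaw yaw 97.52 F [ 0.  -0.6  0.3] open 0.0565 q [ 0.18  0.52  1.61  0.    1.01 -1.52]
time: 18.65
tool_pos: [0.6375, 0.1272, 0.3205]
eef_rot: [0.706, -0.046, 0.706, 0.047]
wrist_force: [-0.0, -0.0, -0.7]
opening: 0.066
t 18.65 tcp [0.6375 0.1272 0.3205] x [-0.     0.001 -1.   ] jaw yaw 97.53 F [-0.  -0.  -0.7] open 0.066 q [ 0.18  0.35  1.44  0.    1.35 -1.52]
```

View pics/placed.png

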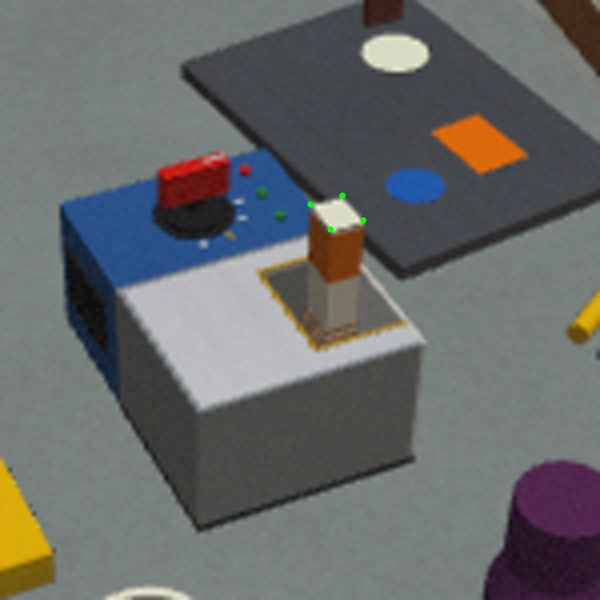

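Probe stands upright with its post top within about 1 px of the expected corners, and the gripper is clear. Now the selector: a quick cross-check from the first top view, then approach.

```bash
python3 - <<'E'
from h import *
im=cv2.imread('pics/top0.png'); h=cv2.cvtColor(im,cv2.COLOR_BGR2HSV)
m=(((h[...,0]<8)|(h[...,0]>172))&(h[...,1]>150)&(h[...,2]>60)).astype(np.uint8); k=np.zeros_like(m);k[165:205,190:215]=1;m*=k
ys,xs=np.nonzero(m);print(len(xs),xs.mean(),ys.mean(),cv2.minAreaRect(np.c_[xs,ys].astype(np.float32)))
c=camera('top');print(onz(c,xs.mean(),ys.mean(),.15))
print('expected',BX+np.array([-np.sin(BY),np.cos(BY)])*.125)
rep()
E
python3 -m jog '{"delta_pos":[[-0.2,0.37,-0.37],[-0.2,0.37,-0.37],[-0.2,0.37,-0.37],[-0.2,0.37,-0.37],[-0.2,0.37,-0.37],[-0.2,0.37,-0.37],[-0.2,0.37,-0.37],[-0.18,0.35,-0.37],[0,0,0],[0,0,0]],"twist":[[0,0,0],[0,0,0],[0,0,0],[0,0,0],[0,0,0],[0,0,0],[0,0,0],[0,0,0],[0,0,0],[0,0,0]],"jaw":[-0.5,-0.5,-0.5,-0.5,-0.5,-0.5,-0.5,-0.5,-0.5,-0.5]}'
python3 -c "
from h import *
rep()"
```

```text
140 201.75714285714287 187.18571428571428 ((199.96755981445312, 181.3946075439453), (30.879018783569336, 9.851877212524414), 72.89727020263672)
[0.56947193 0.24585837 0.15      ]
expected [0.57446795 0.24490194]
t 18.75 tcp [0.6372 0.1271 0.3195] x [-0.002  0.    -1.   ] jaw yaw 97.52 F [-0.8 -0.2 -0.2] open 0.0656 q [ 0.18  0.35  1.44  0.    1.35 -1.52]
time: 19.75
tool_pos: [0.5747, 0.2448, 0.2025]
eef_rot: [0.706, -0.047, 0.706, 0.047]
wrist_force: [0.7, 0.1, -0.3]
opening: 0.0659
t 19.75 tcp [0.5747 0.2448 0.2025] x [ 0. -0. -1.] jaw yaw 97.57 F [ 0.7  0.1 -0.3] open 0.0659 q [ 0.38  0.41  1.62 -0.    1.11 -1.32]
```

```bash
python3 -m jog '{"delta_pos":[[0,0,-0.25],[0,0,-0.25],[0,0,-0.25],[0,0,-0.25],[0,0,-0.25],[0,0,-0.25],[0,0,-0.2],[0,0,-0.15],[0,0,0],[0,0,0]],"twist":[[0,0,0],[0,0,0],[0,0,0],[0,0,0],[0,0,0],[0,0,0],[0,0,0],[0,0,0],[0,0,0],[0,0,0]],"jaw":[-0.5,-0.5,-0.5,-0.5,-0.5,-0.5,-0.5,-0.5,-0.5,-0.5]}' 30
python3 -m jog '{"delta_pos":[[0,0,0],[0,0,0],[0,0,0],[0,0,0],[0,0,0],[0,0,0],[0,0,0],[0,0,0],[0,0,0],[0,0,0]],"twist":[[0,0,0],[0,0,0],[0,0,0],[0,0,0],[0,0,0],[0,0,0],[0,0,0],[0,0,0],[0,0,0],[0,0,0]],"jaw":[0,0.4,0.6,1,1,1,1,1,1,1]}' 40
python3 -c "
from h import *
rep();print(np.round(get_state()['moment'],3))"
```

```text
time: 20.75
tool_pos: [0.5751, 0.245, 0.1293]
eef_rot: [0.706, -0.046, 0.705, 0.047]
wrist_force: [-0.2, -0.1, 0.1]
opening: 0.0655
time: 21.75
tool_pos: [0.5749, 0.2449, 0.1292]
eef_rot: [0.706, -0.046, 0.705, 0.047]
wrist_force: [0.1, 0.3, -0.3]
opening: 0.0004
t 21.75 tcp [0.5749 0.2449 0.1292] x [ 0.001  0.001 -1.   ] jaw yaw 97.52 F [ 0.1  0.3 -0.3] open 0.0004 q [ 0.38  0.5   1.68  0.    0.97 -1.32]
[ 0.015 -0.012 -0.022]
```

```bash
python3 -c "
from h import *
p,M=rep()
o=[]
for n in('side','top'):
  c=shot(n); u=proj(c,p).astype(int); print(n,u)
  im=cv2.resize(c['frame'][u[1]-50:u[1]+50,u[0]-50:u[0]+50],(400,400),interpolation=cv2.INTER_CUBIC); o.append(im)
cv2.imwrite('pics/sel.png',np.hstack(o)[:,:,::-1])"
```

```text
t 21.75 tcp [0.5749 0.2449 0.1292] x [ 0.001  0.001 -1.   ] jaw yaw 97.52 F [ 0.1  0.3 -0.3] open 0.0004 q [ 0.38  0.5   1.68  0.    0.97 -1.32]
side [318 148]
top [203 186]
```

View pics/sel.png

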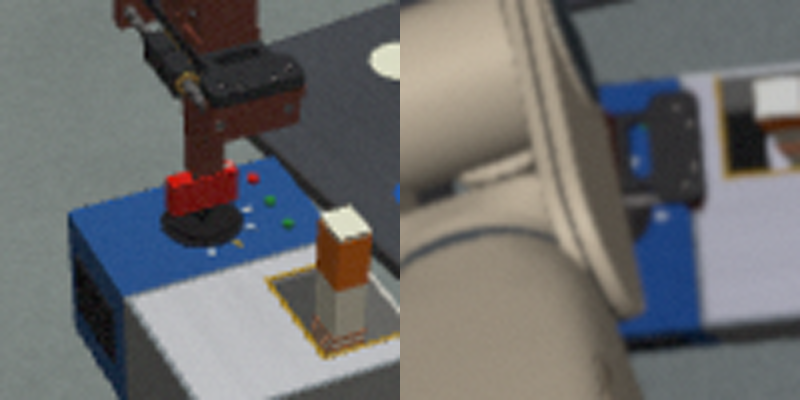

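The reading (opening 0.0004) and the picture agree that the jaws shut just above the bar. The fingertip ends at crop (205,172), right on the bar's top edge, and the bar has not moved. So the real fingertips sit about 28 mm higher than the reported TCP. The earlier pictures of the held probe show the same offset. I'll reopen, lower carefully within the margin that is safe either way (TCP 0.119, above the disc at 0.117), and try again.

```bash
python3 -m jog '{"delta_pos":[[0,0,0],[0,0,0],[0,0,0],[0,0,0],[0,0,0],[0,0,0],[0,0,-0.1],[0,0,-0.1],[0,0,-0.05],[0,0,0]],"twist":[[0,0,0],[0,0,0],[0,0,0],[0,0,0],[0,0,0],[0,0,0],[0,0,0],[0,0,0],[0,0,0],[0,0,0]],"jaw":[-0.3,-0.3,-0.3,-0.3,-0.3,-0.3,-0.3,-0.3,-0.3,-0.3]}' 15
python3 -m jog '{"delta_pos":[[0,0,0],[0,0,0],[0,0,0],[0,0,0],[0,0,0],[0,0,0],[0,0,0],[0,0,0],[0,0,0],[0,0,0]],"twist":[[0,0,0],[0,0,0],[0,0,0],[0,0,0],[0,0,0],[0,0,0],[0,0,0],[0,0,0],[0,0,0],[0,0,0]],"jaw":[0,0.4,0.6,1,1,1,1,1,1,1]}' 15
python3 -c "
from h import *
rep();print(np.round(get_state()['moment'],3))"
```

```text
time: 22.85
tool_pos: [0.5746, 0.2448, 0.1186]
eef_rot: [0.706, -0.046, 0.705, 0.047]
wrist_force: [0.6, -0.4, 0.2]
opening: 0.0568
time: 23.85
tool_pos: [0.5748, 0.2469, 0.1194]
eef_rot: [0.706, -0.045, 0.705, 0.048]
wrist_force: [-1.4, 8.0, -1.2]
opening: 0.0135
t 23.85 tcp [0.5748 0.2469 0.1194] x [ 0.001  0.004 -1.   ] jaw yaw 97.51 F [-1.4  8.  -1.2] open 0.0135 q [ 0.39  0.51  1.68  0.    0.95 -1.32]
[1.349 0.255 0.032]
```

Gripped at 13.5 mm, which confirms the offset: the tips were at or above 0.156 when the TCP read 0.129. The side force of 8 N says the bar is about 3 mm further towards +y. I'll reopen, correct, and go 12 mm deeper; the tips stay at or above 0.134, clear of the disc.

```bash
python3 -m jog '{"delta_pos":[[0,0,0],[0,0,0],[0,0,0],[0,0,0],[0,0,0],[-0.01,0.075,0],[0,0,-0.1],[0,0,-0.1],[0,0,-0.1],[0,0,0]],"twist":[[0,0,0],[0,0,0],[0,0,0],[0,0,0],[0,0,0],[0,0,0],[0,0,0],[0,0,0],[0,0,0],[0,0,0]],"jaw":[0.3,0.1,-0.1,-0.1,-0.1,-0.1,-0.1,-0.1,-0.1,-0.1]}' 15
python3 -m jog '{"delta_pos":[[0,0,0],[0,0,0],[0,0,0],[0,0,0],[0,0,0],[0,0,0],[0,0,0],[0,0,0],[0,0,0],[0,0,0]],"twist":[[0,0,0],[0,0,0],[0,0,0],[0,0,0],[0,0,0],[0,0,0],[0,0,0],[0,0,0],[0,0,0],[0,0,0]],"jaw":[0,0.4,0.6,1,1,1,1,1,1,1]}' 30
python3 -c "
from h import *
rep();print(np.round(get_state()['moment'],3))"
```

```text
time: 24.85
tool_pos: [0.574, 0.2477, 0.1063]
eef_rot: [0.706, -0.046, 0.706, 0.046]
wrist_force: [0.4, 0.5, -0.6]
opening: 0.0483
time: 25.85
tool_pos: [0.5747, 0.2474, 0.1074]
eef_rot: [0.706, -0.046, 0.705, 0.046]
wrist_force: [0.3, -5.2, 2.6]
opening: 0.0136
t 25.85 tcp [0.5747 0.2474 0.1074] x [ 0.001  0.    -1.   ] jaw yaw 97.53 F [ 0.3 -5.2  2.6] open 0.0136 q [ 0.39  0.53  1.69 -0.    0.93 -1.31]
[-0.891 -0.068 -0.021]
```

```bash
python3 -m jog '{"delta_pos":[[0,-0.02,0],[0,0,0],[0,0,0],[0,0,0],[0,0,0],[0,0,0],[0,0,0],[0,0,0],[0,0,0],[0,0,0]],"twist":[[0,0,-0.5],[0,0,-0.6],[0,0,-0.6],[0,0,-0.6],[0,0,-0.6],[0,0,-0.6],[0,0,-0.6],[0,0,-0.6],[0,0,-0.6],[0,0,-0.6]],"jaw":[1,1,1,1,1,1,1,1,1,1]}' 40
python3 -c "
from h import *
rep();print(np.round(get_state()['moment'],3))"
```

```text
time: 26.85
tool_pos: [0.5746, 0.2469, 0.1074]
eef_rot: [0.687, 0.171, 0.685, -0.171]
wrist_force: [-0.2, -4.7, 1.5]
opening: 0.014
t 26.85 tcp [0.5746 0.2469 0.1074] x [ 0.002 -0.    -1.   ] jaw yaw 61.98 F [-0.2 -4.7  1.5] open 0.014 q [ 0.39  0.53  1.69 -0.    0.93 -0.69]
[-0.802 -0.083  0.005]
```

```bash
python3 -m jog '{"delta_pos":[[0,0,0],[0,0,0],[0,0,0],[0,0,0],[0,0,0],[0,0,0],[0,0,0],[0,0,0],[0,0,0],[0,0,0]],"twist":[[0,0,-0.62],[0,0,-0.62],[0,0,-0.62],[0,0,-0.62],[0,0,-0.62],[0,0,-0.62],[0,0,-0.62],[0,0,-0.62],[0,0,-0.62],[0,0,0]],"jaw":[1,1,1,1,1,1,1,1,1,1]}' 40
python3 -c "
from h import *
rep();print(np.round(get_state()['moment'],3))"
python3 -m jog '{"delta_pos":[[0,0,0],[0,0,0],[0,0,0],[0,0,0],[0,0,0],[0,0,0],[0,0,0],[0,0,0],[0,0,0],[0,0,0]],"twist":[[0,0,0],[0,0,0],[0,0,0],[0,0,0],[0,0,0],[0,0,0],[0,0,0],[0,0,0],[0,0,0],[0,0,0]],"jaw":[0.6,0.5,0.3,0.1,0,0,0,0,0,0]}' 15
python3 -m jog '{"delta_pos":[[0,0,0.1],[0,0,0.3],[0,0,0.6],[0,0,0.8],[0,0,0.8],[0,0,0.8],[0,0,0.8],[0,0,0.8],[0,0,0.8],[0,0,0.5]],"twist":[[0,0,0],[0,0,0],[0,0,0],[0,0,0],[0,0,0],[0,0,0],[0,0,0],[0,0,0],[0,0,0],[0,0,0]],"jaw":[0,0,0,0,0,0,0,0,0,0]}'
```

```text
time: 27.85
tool_pos: [0.5743, 0.2465, 0.1074]
eef_rot: [0.608, 0.361, 0.607, -0.362]
wrist_force: [-0.6, -6.3, 4.6]
opening: 0.0136
t 27.85 tcp [0.5743 0.2465 0.1074] x [ 0.001 -0.002 -1.   ] jaw yaw 28.54 F [-0.6 -6.3  4.6] open 0.0136 q [ 0.39  0.53  1.69 -0.    0.93 -0.11]
[-1.042  0.13  -0.028]
time: 28.85
tool_pos: [0.5746, 0.2471, 0.1072]
eef_rot: [0.609, 0.361, 0.608, -0.361]
wrist_force: [-0.8, -0.5, 0.1]
opening: 0.0437
time: 29.85
tool_pos: [0.5751, 0.2474, 0.3634]
eef_rot: [0.61, 0.362, 0.607, -0.36]
wrist_force: [-0.9, -0.8, -0.6]
opening: 0.0441
```

Move the arm aside (over the clear -x/+y area) to see the top view, and check.

```bash
python3 -m jog '{"delta_pos":[[-0.6,0.7,0],[-0.6,0.7,0],[-0.6,0.7,0],[-0.6,0.7,0],[-0.6,0.7,0],[-0.6,0.7,0],[-0.6,0.7,0],[-0.6,0.7,0],[-0.6,0.7,0],[0,0,0]],"twist":[[0,0,0],[0,0,0],[0,0,0],[0,0,0],[0,0,0],[0,0,0],[0,0,0],[0,0,0],[0,0,0],[0,0,0]],"jaw":[0,0,0,0,0,0,0,0,0,0]}'
python3 -c "
from h import *
rep()
t=shot('top');s=shot('side')
a=cv2.resize(t['frame'][140:230,175:295],(400,300),interpolation=cv2.INTER_CUBIC);b=cv2.resize(s['frame'][110:235,270:420],(400,333),interpolation=cv2.INTER_CUBIC)[:300]
c=np.hstack([a,b]);d=np.hstack([cv2.resize(t['frame'],(400,300)),cv2.resize(s['frame'],(400,300))])
cv2.imwrite('pics/final.png',np.vstack([c,d])[:,:,::-1])"
```

```text
time: 30.85
tool_pos: [0.3558, 0.5017, 0.3602]
eef_rot: [0.609, 0.36, 0.609, -0.359]
wrist_force: [0.5, 0.2, -0.9]
opening: 0.0441
t 30.85 tcp [0.3558 0.5017 0.3602] x [ 0.001  0.001 -1.   ] jaw yaw 28.88 F [ 0.5  0.2 -0.9] open 0.0441 q [ 0.93  0.27  1.47 -0.    1.4   0.43]
```

View pics/final.png

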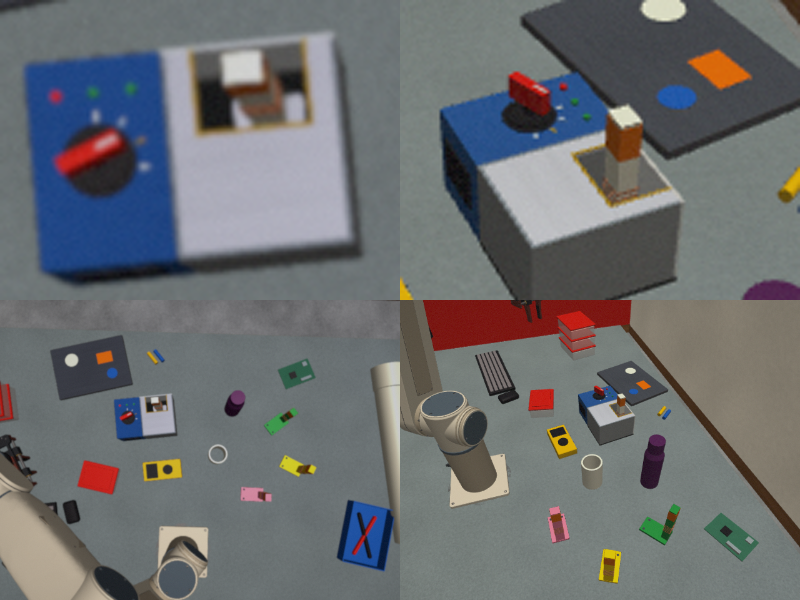

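The bar now points at the third (yellow) mark at crop (140,140). The probe stands upright in the opening, and the bystanders are where they were (e.g. pipe still at (349,246)). Handing in.

```bash
python3 -c "
from plant import *
print(job_done())"
```

```text
the job is handed in; nothing more can be done
None
```

The job is done and handed in, at about 31 s on the robot's clock against the 64 s limit.

- **Probe:** I gripped it by the orange band, tilted it 44° and put it toe first through the roof opening. I brought it upright inside the box and lowered it to a light contact of about 5 N on the floor before letting go. After release, the post's top was within about 1 px of where it should be, so it stands upright at the opening's centre. I judged the foot flat from the upright post and the contact height, because the foot itself is mostly hidden.
- **Selector:** I turned it 69° clockwise, which is two clicks. After I let go, the last pictures show the bar at the third, yellow mark.
- **Other objects:** The flask, pipe, tub, meter and look-alikes show no change in the final top and side views. I judged this by eye. The gripper was clear of everything at hand-in.

**One check disagreed:** my first grip on the selector closed on nothing, with an opening of 0.0004 m. The real fingertips sit about 28 mm higher than the reported TCP. The bar had not moved, so I went in 22 mm deeper and shifted about 3 mm sideways. The grip then read 13.6 mm on the 14 mm bar. The same offset means the probe was held nearer its top than planned, but it did not slip.

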